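Release a waiting print at the copy-room terminal

TASK

Release the waiting print at the grey terminal with your fingertips: first press the yellow button gently all the way down to wake it and let it come back up, then press the green button gently all the way down in the same way and withdraw. Do not touch the red or the blue button, and leave the things that lie around the terminal where they are.

Things in the scene. Friction and masses are not known exactly. Their poses are not given: they have to be found in the camera images.
- terminal: grey print-release terminal, fixed, 210 mm (its x) by 180 mm (its y), flat top 28 mm above the worktop; origin under its centre, x to its back, where a black display rises to 78 mm above the worktop (from x +75 mm). Four round buttons stand on its top at x -60 or +20 mm, y -40 or +40 mm; which colour is where varies
- yellow_button_top (a point): centre of the top face of the yellow button (wakes the terminal): a yellow cap 38 mm across in a black collar 54 mm across, the cap standing 12 mm proud of the collar and, when up, 52 mm above the worktop; it moves straight down 8 mm on a spring (about 1.5 N to start, 5 N fully down, hard stop there) and comes up again by itself
- yellow_button (a joint): travel of the yellow button in m: 0 up, 0.008 fully down
- green_button_top (a point): centre of the top face of the green button (releases the waiting print): a green cap 38 mm across in a black collar 54 mm across, the cap standing 12 mm proud of the collar and, when up, 52 mm above the worktop; it moves straight down 8 mm on a spring (about 1.5 N to start, 5 N fully down, hard stop there) and comes up again by itself
- green_button (a joint): travel of the green button in m: 0 up, 0.008 fully down
- red_button_top (a point): centre of the top face of the red button (deletes the print): a red cap 38 mm across in a black collar 54 mm across, the cap standing 12 mm proud of the collar and, when up, 52 mm above the worktop; it moves straight down 8 mm on a spring (about 1.5 N to start, 5 N fully down, hard stop there) and comes up again by itself
- red_button (a joint): travel of the red button in m: 0 up, 0.008 fully down
- blue_button_top (a point): centre of the top face of the blue button (calls service): a blue cap 38 mm across in a black collar 54 mm across, the cap standing 12 mm proud of the collar and, when up, 52 mm above the worktop; it moves straight down 8 mm on a spring (about 1.5 N to start, 5 N fully down, hard stop there) and comes up again by itself
- blue_button (a joint): travel of the blue button in m: 0 up, 0.008 fully down
- mug: white mug with blue dots, 93 mm tall, 92 mm across, 127 mm with its handle (to its -y side); loose, a bystander near the terminal, origin at the centre of its underside
- stapler: black desk stapler lying lengthways, 170 x 38 mm, 50 mm tall; loose, a bystander near the terminal, origin at the centre of its underside
- sticky_pad: block of coloured sticky notes, 82 x 82 mm, 23 mm tall; loose, a bystander near the terminal, origin at the centre of its underside
- staple_box: small red carton of staples, 82 x 38 mm, 28 mm tall; loose, a bystander near the terminal, origin at the centre of its underside
- stamp: wooden hand stamp with a turned knob, 53 x 25 mm foot, 78 mm tall; loose, a bystander near the terminal, origin at the centre of its underside
- pen: red ballpoint pen lying flat, 145 mm long, 12 mm wide, 9 mm tall; loose, a bystander near the terminal, origin at the centre of its underside

How it is judged:
On the way, in this order (a step that is already met when the one before it is completed fails the run):
1. the yellow button is pressed down (6 mm or more of its 8 mm), the green one up (value of joint yellow_button above 0.006 m and value of joint green_button below 0.0015 m), for 0.05 s.
2. the yellow button has come back up, the green one not yet pressed (value of joint each of yellow_button, green_button, red_button, blue_button below 0.0015 m), for 0.1 s.
3. the green button is pressed down (6 mm or more of its 8 mm), the yellow one up (value of joint green_button above 0.006 m and value of joint yellow_button below 0.0015 m), for 0.05 s.
At the end, for the whole second after the job is handed in: all four buttons are up again (within 1.5 mm), and the mug, stapler, sticky notes, staple carton, stamp and pen are at rest within 15 mm of where they stood (all of step 2 and distance of each of mug, stapler, sticky_pad, staple_box, stamp, pen from where it was at the start of the episode below 0.015 m and linear speed of each of mug, stapler, sticky_pad, staple_box, stamp, pen below 0.02 m/s); the robot touches nothing.
It fails at once if the red button is touched (contact force between any of the fingers, the arm and red_button above 1 N or value of joint red_button above 0.001 m).
It fails at once if the blue button is touched (contact force between any of the fingers, the arm and blue_button above 1 N or value of joint blue_button above 0.001 m).
It fails at once if a button is pressed with more than 30 N (contact force between any of the fingers, the arm and yellow_button above 30 N or contact force between any of the fingers, the arm and green_button above 30 N).
It fails at once if a loose thing beside the terminal is moved or lifted by more than 15 mm (distance of any of mug, stapler, sticky_pad, staple_box, stamp, pen from where it was at the start of the episode above 0.015 m).
It also fails if it takes over 35 s, if anything falls off the work surface, if the arm or the gripper's body presses on something with over 40 N, if the wrist force passes 120 N, or if a joint passes its speed limit or range.

ROBOT

A 6-joint arm with a two-finger parallel gripper is mounted at the origin on a cart in front of the work surface, level with it; the furniture and walls round the work are solid. World frame = base frame: x ahead of the robot, y to its left, z up, the work surface at z = 0. Lengths are in m, angles in rad, forces in N, time in s.
With the tool pointing down it reaches from about 0.25 to 0.725 m from the base axis. Payload 4 kg.
Tool frame: the origin (TCP) lies at the very end of the fingers, on their centre line; the grasp point (between the pads) lies 19 mm behind it; z points along the fingers, y is the line along which they close (so a half turn about z gives the same grasp; the last joint's range is limited). The gripper opens to 85 mm and grips with 20 to 120 N. Pads are 22 mm wide; open, the fingers measure 114 mm over their backs; the gripper's body (76 mm by 85 mm) begins 54 mm behind the grasp point. The pads swing forward as they close: fully open they stand 13 mm farther back than shut.
Start: joints at [1.226, 0.241, 0.005, 1.335, 0, 1.571], TCP at [0.169, 0.471, 0.231] pointing down, gripper open.
Joint ranges: [-2.72, 2.72], [-1.05, 1.87], [-1.09, 1.28], [-1.99, 2.15], [-1.42, 1.44], [-3.14, 3.14]. Speed limits (rad/s): [2.79, 2.79, 3.14, 3.14, 3.14, 3.14].

INTERFACE

Orientations are given as a unit quaternion [x, y, z, w].
In Python, from workcell import bot, vision, workorder, boxes_of gives the robot as it stands.
- The arm moves only by the tool send_rows, never from a script. Its argument "motion" is text: rows parted by semicolons, each of 5 numbers parted by spaces: the closure, from -1 (fully open) to 1 (shut), so that 0 is half open, then the shift along the tool's x, y, z in cm, then the turn about the tool's z in rad. In form: claw x y z twist; .... A call has 1 to 5 rows; each row is the pose to reach, as a shift and turn from the pose commanded when the call began, along the tool's axes at that moment; what a row does not reach only later rows make up. A row lasts 1/10 s, in which the tool goes at most 50 mm and 8.59 degrees, less where a joint would pass 70% of its speed; a pose out of reach is approached as far as the arm can. A call with a gripper value outside its range is refused whole. The fingers move at their own pace and stop on an object; the grip force is fixed at half the most. Time passes only in rows, so rows that repeat a pose let the fingers close. It gives the time, the measured TCP pose, the force, the opening and the grip force at its end, in the units of the state.
- bot.get_obs(): the state, without advancing time (a new reading comes with each control period).
- vision.camera(name): name is "side" or "top" or "wrist"; returns the picture (420x560x3 uint8, red, green, blue); there is no depth.
- vision.camera_model(name): a dict with "fov_y" (degrees; the focal length in pixels is half the picture's height over the tangent of half this angle, whatever the lens; pixels are square), "cx", "cy" (the principal point, pixels), "k1" (the pictures are not rectified: a ray, as slopes to the right and down, at radius r is drawn at 1 + k1 r^2 times it, then the intrinsics apply), "world_from_camera" (4x4, takes a point from camera to world coordinates); the wrist camera has in their place "hand_eye" (4x4, takes a point from camera to tool coordinates, whose origin is the TCP and whose axes are the flange's). Camera axes: x right, y down, z forward; pixel columns grow to the right and rows downward; lengths in m; the calibration is good to about 2 mm. A picture is of the moment at which its call begins: read the wrist's pose just before it. camera_model takes no time and is no camera call.
- workorder.job_done(): hands the job in; it is judged then, once.
Trained networks look in the newest picture that a camera, given by its name, has taken for a name from the list of things; names that differ only in an ending like _2 or _b are one class to them, and where a whole thing is asked for, a point or a joint stands for the part that bears it (a point fixed in the world has none). Each returns a list of dicts, best first, with "conf" (0 to 1); they miss things now and then, are a little off and sometimes report something else, mostly with a low value. They report only what shows in the picture. A call takes as long as a camera call.
- boxes_of(camera, target): "rect" ([centre column, centre row, width, height] in pixels, round what is visible of it).
The state is a dict: "clock": time; "joint_pos": joint angles; "joint_vel": joint speeds; "tau": joint torques, N m; "eef_pos": TCP position; "tool_rot": TCP orientation; "ft_force": force on the tool from outside, world axes, zero at the start; "ft_torque": the same for the moment, N m; "grip_width": finger opening in m; "grasp_force": force on a finger pad.
Only numpy, scipy, OpenCV 4.12 (cv2) and the standard library are available. Lean on these libraries where they do the work, as an engineer would, in place of code of your own. Each camera call takes 0.05 s, during which the arm holds its last target. There are 200 camera calls.

## Working session

There is one attempt and no reset: what is moved stays moved. The work goes in short steps, Python scripts to look and compute and a tool call to move; the robot and the scene stay as the last step left them, time stands still between calls to the robot, and variables do not carry over. Pictures are saved under pics/ and viewed, at most 10 in all, crops included, and the job is handed in when it is done.

Besides the shell and the picture viewer there is one more tool, called after "Request:" by a JSON object that holds its "op" and its "data", one argument or row to a line. send_rows: Moves the arm, as the interface text tells. Its arguments: {"type":"object","properties":{"motion":{"type":"string"}},"required":["motion"]}

```bash
mkdir -p pics; cat > h.py <<'E'
import numpy as np, cv2
from workcell import bot, vision, workorder, boxes_of
def ray(m,u,v,T):
    f=210/np.tan(np.radians(m["fov_y"])/2)
    d=np.array([(u-m["cx"])/f,(v-m["cy"])/f]); s=d.copy()
    for _ in range(20): s=d/(1+m["k1"]*(s@s))
    return T[:3,3],T[:3,:3]@np.array([s[0],s[1],1])
def at_z(cam,u,v,z):
    m=vision.camera_model(cam); o,d=ray(m,u,v,np.array(m["world_from_camera"]))
    return o+d*(z-o[2])/d[2]
E
python3 - <<'E'
from h import *
o=bot.get_obs(); print(o["eef_pos"],o["tool_rot"],o["grip_width"],o["clock"])
for c in ("top","side"):
    im=vision.camera(c); cv2.imwrite(f"pics/{c}.png",im[:,:,::-1])
    for n in ("yellow","green","red","blue"):
        for b in boxes_of(c,n+"_button_top")[:2]:
            print(c,n,round(b["conf"],2),np.round(b["rect"],1),np.round(at_z(c,*b["rect"][:2],.052),4))
print(vision.camera_model("wrist"))
E
```

```text
[0.16877795 0.46997874 0.23040707] [ 1.71549198e-01  9.85174999e-01 -1.02798357e-03 -1.91402180e-04] 0.08547429199708623 0.0
top green 0.56 [249.1 250.2  12.7  16.5] [0.4354 0.1838 0.052 ]
top green 0.22 [176.4 245.6  23.9  33.1] [0.4461 0.3679 0.052 ]
top red 0.5 [277.1 216.8  13.5  18.3] [0.5201 0.1137 0.052 ]
top blue 0.7 [280.1 249.8  14.5  16.8] [0.4366 0.1061 0.052 ]
side yellow 0.68 [249.8 222.7  19.7  12.6] [0.4383 0.0989 0.052 ]
side yellow 0.52 [261.9 201.6  17.8   8.6] [0.51   0.1903 0.052 ]
side green 0.55 [232.2 210.4  23.8  10.2] [0.4298 0.1761 0.052 ]
side red 0.74 [284.  214.3  23.    9.8] [0.5213 0.102  0.052 ]
side blue 0.5 [250.2 223.1  21.6  10.3] [0.4382 0.0967 0.052 ]
{'fov_y': 60.51802886279838, 'cx': 279.0658872958269, 'cy': 206.21672097582606, 'k1': -0.039965279573107824, 'hand_eye': array([[ 5.70012934e-04, -9.55213182e-01, -2.95917981e-01,
         7.58733700e-02],
       [ 9.99999656e-01,  7.22851264e-04, -4.07086849e-04,
        -3.53653230e-04],
       [ 6.02759411e-04, -2.95917648e-01,  9.55213265e-01,
        -1.44780606e-01],
       [ 0.00000000e+00,  0.00000000e+00,  0.00000000e+00,
         1.00000000e+00]])}
```

View pics/top.png

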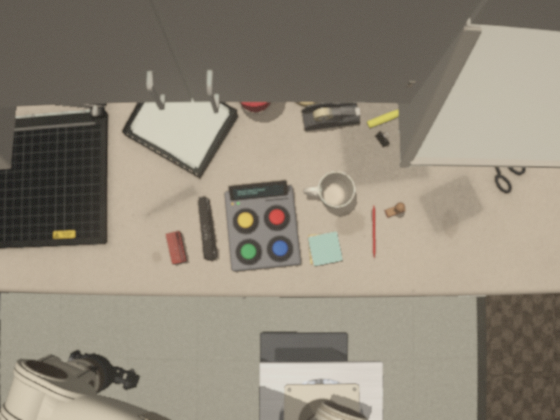

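View pics/side.png

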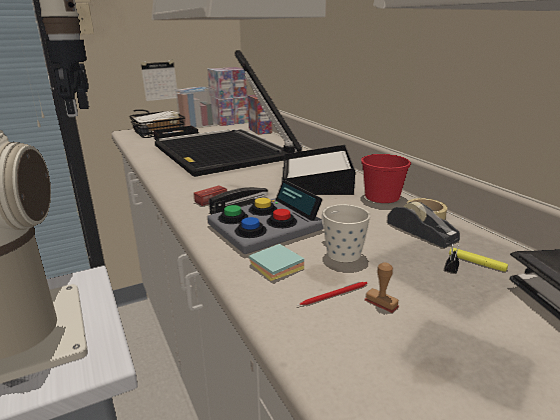

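The top view shows the layout. Yellow is at (246,220), red at (277,217), green at (249,251) and blue at (280,249). The display is at (258,190), the stapler stands on the left of the terminal, and the mug and pad are on its right. The side view agrees with this. Next I'll refine the positions by colour, since the networks missed yellow.

```bash
cat >> h.py <<'E'
H={"yellow":(18,35),"green":(50,85),"blue":(100,130),"red":(170,190)}
def blob(im,n,u,v,R=14):
    hsv=cv2.cvtColor(im,cv2.COLOR_RGB2HSV); hsv[...,0]=np.where((hsv[...,0]<8),hsv[...,0]+180,hsv[...,0])
    m=cv2.inRange(hsv,(H[n][0],110,40),(H[n][1],255,255)); k=np.zeros_like(m); cv2.circle(k,(int(u),int(v)),R,255,-1)
    _,_,st,ce=cv2.connectedComponentsWithStats(m&k); i=1+np.argmax(st[1:,4]); return ce[i],st[i]
E
python3 - <<'E'
from h import *
from scipy.optimize import least_squares
from scipy.spatial.transform import Rotation as R
loc={"green":(-.06,.04),"yellow":(.02,.04),"blue":(-.06,-.04),"red":(.02,-.04)}
for c,px in (("top",{"yellow":(246,220),"red":(277,217),"green":(249,251),"blue":(280,249)}),("side",{"yellow":(262,202),"red":(282,214),"green":(232,211),"blue":(250,223)})):
    im=cv2.cvtColor(cv2.imread(f"pics/{c}.png"),cv2.COLOR_BGR2RGB); P={}
    for n,(u,v) in px.items():
        ce,st=blob(im,n,u,v,11); P[n]=at_z(c,*ce,.050)[:2]; print(c,n,ce.round(1),st[2:],P[n].round(4))
    def M(p,n): a=p[2]; x,y=loc[n]; return np.array([p[0]+x*np.cos(a)-y*np.sin(a),p[1]+x*np.sin(a)+y*np.cos(a)])
    s=least_squares(lambda p:np.concatenate([M(p,n)-P[n] for n in P]),[.48,.14,0])
    print("pose",s.x.round(4),"res mm",(s.fun*1e3).round(1)); print({n:M(s.x,n).round(4) for n in P})
o=bot.get_obs(); print(R.from_quat(o["tool_rot"]).as_matrix().round(4))
E
```

```text
top yellow [245.  219.6] [ 17  16 214] [0.513  0.1948]
top red [276.4 216.5] [ 16  16 211] [0.5213 0.1154]Traceback (most recent call last):
  File "<stdin>", line 8, in <module>
  File "h.py", line 15, in blob
    _,_,st,ce=cv2.connectedComponentsWithStats(m&k); i=1+np.argmax(st[1:,4]); return ce[i],st[i]
                                                         ~~~~~~~~~^^^^^^^^^^
    return _wrapfunc(a, 'argmax', axis=axis, out=out, **kwds)
    return bound(*args, **kwds)
ValueError: attempt to get argmax of an empty sequence
```

```bash
sed -i 's/(50,85)/(45,98)/; s/,110,40)/,90,25)/' h.py
cat > fit.py <<'E'
from h import *
from scipy.optimize import least_squares
from scipy.spatial.transform import Rotation as R
loc={"green":(-.06,.04),"yellow":(.02,.04),"blue":(-.06,-.04),"red":(.02,-.04)}
def M(p,n): a=p[2]; x,y=loc[n]; return np.array([p[0]+x*np.cos(a)-y*np.sin(a),p[1]+x*np.sin(a)+y*np.cos(a)])
def fit(P):
    s=least_squares(lambda p:np.concatenate([M(p,n)-P[n] for n in P]),[.48,.14,0])
    print("pose",s.x.round(4),"res mm",(s.fun*1e3).round(1)); print({n:M(s.x,n).round(4) for n in P}); return s.x
E
python3 - <<'E'
from fit import *
for c,px in (("top",{"yellow":(246,220),"red":(277,217),"green":(249,251),"blue":(280,249)}),("side",{"yellow":(262,202),"red":(282,214),"green":(232,211),"blue":(250,223)})):
    im=cv2.cvtColor(cv2.imread(f"pics/{c}.png"),cv2.COLOR_BGR2RGB); P={}
    for n,(u,v) in px.items():
        try: ce,st=blob(im,n,u,v,11)
        except ValueError: print(n,cv2.cvtColor(im,cv2.COLOR_RGB2HSV)[v,u]); continue
        P[n]=at_z(c,*ce,.050)[:2]; print(c,n,ce.round(1),st[2:],P[n].round(4))
    fit(P)
o=bot.get_obs(); print(R.from_quat(o["tool_rot"]).as_matrix().round(4))
E
```

```text
top yellow [245.  219.7] [ 17  17 234] [0.5128 0.1948]
top red [276.3 216.5] [ 17  18 233] [0.5211 0.1158]
top green [248.2 251. ] [ 14  14 150] [0.4336 0.1862]
top blue [279.8 247.8] [ 15  15 180] [0.4418 0.1069]
pose [0.4972 0.1531 0.1067] res mm [-0.   0.2  0.3 -0.4 -0.3  0.2  0.   0. ]
{'yellow': array([0.5128, 0.195 ]), 'red': array([0.5213, 0.1154]), 'green': array([0.4333, 0.1864]), 'blue': array([0.4418, 0.1069])}
side yellow [262.5 202.6] [ 19  11 160] [0.5107 0.1887]
side red [281.3 214.2] [ 18  12 182] [0.5184 0.1093]
side green [232.2 210.3] [ 18  12 172] [0.4316 0.1812]
side blue [249.9 222.9] [ 19  13 205] [0.4396 0.1017]
pose [0.495  0.1472 0.097 ] res mm [ 0.3  0.2  0.4  0.  -0.2 -0.  -0.5 -0.1]
{'yellow': array([0.511 , 0.1889]), 'red': array([0.5187, 0.1093]), 'green': array([0.4314, 0.1812]), 'blue': array([0.4391, 0.1015])}
[[-9.411e-01  3.380e-01  0.000e+00]
 [ 3.380e-01  9.411e-01 -1.000e-04]
 [-0.000e+00 -1.000e-04 -1.000e+00]]
```

Request:
{"op": "send_rows", "data": {
  "motion": "1 -4.5 -1.6 0.5 0; 1 -9 -3.2 1 0; 1 -13.5 -4.8 1.5 0; 1 -18 -6.4 2 0; 1 -22.5 -8 2.5 0"
}}

```text
clock: 1.0
eef_pos: [0.355, 0.318, 0.2064]
tool_rot: [0.171, 0.985, 0.0, 0.0]
ft_force: [0.1, 0.2, -0.7]
grip_width: 0.0125
grasp_force: 0.0
```

Request:
{"op": "send_rows", "data": {
  "motion": "1 -4.5 -1.6 0 0; 1 -9 -3.2 0 0; 1 -13.5 -4.8 0 0; 1 -18 -6.4 0 0; 1 -18 -6.4 0 0"
}}

```text
clock: 1.5
eef_pos: [0.5056, 0.1943, 0.206]
tool_rot: [0.175, 0.985, -0.0, 0.001]
ft_force: [-1.5, 0.6, -0.4]
grip_width: -0.0001
grasp_force: 0.0
```

```bash
python3 - <<'E'
from fit import *
o=bot.get_obs(); im=vision.camera("wrist"); cv2.imwrite("pics/w1.png",im[:,:,::-1])
print(o["eef_pos"].round(4),o["tool_rot"],o["ft_force"],o["grip_width"],o["clock"])
E
```

```text
[0.5056 0.1943 0.206 ] [ 1.75196566e-01  9.84532723e-01 -2.83629685e-04  1.18354075e-03] [-1.47782755  0.5751394  -0.35361435] -0.00010800976505356518 1.5
```

View pics/w1.png

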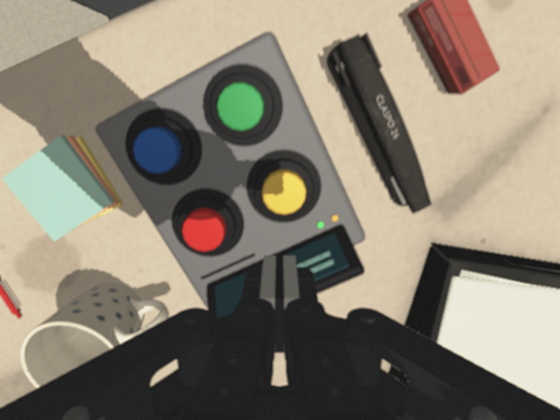

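The wrist view shows green at (240,105), blue at (157,150), red at (203,229) and yellow at (284,191). The shut fingertips are at (280,260). I'll measure again from here, now that the arm has settled.

```bash
cat >> fit.py <<'E'
def wrist(px):
    o=bot.get_obs(); im=vision.camera("wrist"); m=vision.camera_model("wrist")
    W=np.eye(4); W[:3,:3]=R.from_quat(o["tool_rot"]).as_matrix(); W[:3,3]=o["eef_pos"]; T=W@np.array(m["hand_eye"]); P={}
    for n,(u,v) in px.items():
        ce,st=blob(im,n,u,v,32); q,d=ray(m,*ce,T); P[n]=(q+d*(.052-q[2])/d[2])[:2]; print(n,ce.round(1),st[2:],P[n].round(4))
    p=fit(P)
    for n in ("yellow","green"):
        t=np.append(M(p,n),.052)-o["eef_pos"]; print(n,"tool shift cm",(W[:3,:3].T@t*100).round(2))
    print(o["eef_pos"].round(4),W[:3,:3].round(3),o["ft_force"].round(2),o["clock"])
E
python3 -c "
from fit import *
wrist(dict(green=(240,105),blue=(157,150),red=(203,229),yellow=(284,191)))"
```

```text
green [239.1 110.4] [  47   49 1823] [0.4319 0.1873]
blue [156.  153.5] [  49   48 1820] [0.4402 0.109 ]
red [202.6 233. ] [  46   46 1617] [0.5189 0.1173]
yellow [282.4 195.6] [  46   46 1689] [0.5107 0.1958]
pose [0.4953 0.1545 0.1059] res mm [-0.4  0.6 -0.4 -0.7  0.5 -0.5  0.3  0.5]
{'green': array([0.4314, 0.1879]), 'blue': array([0.4399, 0.1084]), 'red': array([0.5194, 0.1168]), 'yellow': array([0.511 , 0.1964])}
yellow tool shift cm [-0.71  0.3  15.39]
green tool shift cm [ 6.47 -3.23 15.39]
[0.5033 0.196  0.2059] [[-0.939  0.343 -0.   ]
 [ 0.343  0.939 -0.   ]
 [ 0.    -0.    -1.   ]] [-0.23  0.24 -0.24] 1.55
```

```bash
python3 -c "
from fit import *
vision.camera('wrist');vision.camera('wrist')
wrist(dict(green=(240,112),blue=(157,155),red=(203,235),yellow=(284,197)))"
```

```text
green [237.9 115.2] [  47   48 1797] [0.4323 0.1871]
blue [154.8 157.3] [  49   48 1802] [0.4406 0.1088]
red [200.9 236.6] [  46   46 1596] [0.5193 0.1171]
yellow [280.4 199.8] [  46   46 1665] [0.511  0.1956]
pose [0.4957 0.1543 0.1054] res mm [-0.5  0.6 -0.3 -0.7  0.5 -0.5  0.4  0.6]
{'green': array([0.4318, 0.1877]), 'blue': array([0.4402, 0.1082]), 'red': array([0.5198, 0.1166]), 'yellow': array([0.5114, 0.1962])}
yellow tool shift cm [-1.11  0.14 15.41]
green tool shift cm [ 6.1  -3.34 15.42]
[0.5007 0.1986 0.2061] [[-0.941  0.337 -0.001]
 [ 0.337  0.941  0.   ]
 [ 0.001 -0.    -1.   ]] [ 0.14  0.49 -0.11] 1.7
```

Request:
{"op": "send_rows", "data": {
  "motion": "1 -0.6 0.1 4 0; 1 -1.1 0.2 8 0; 1 -1.1 0.2 11 0; 1 -1.1 0.2 13 0; 1 -1.1 0.2 13 0"
}}

```text
clock: 2.25
eef_pos: [0.5088, 0.1967, 0.0733]
tool_rot: [0.17, 0.985, -0.002, -0.003]
ft_force: [-0.7, 0.4, -0.8]
grip_width: 0.0003
grasp_force: 0.0
```

Request:
{"op": "send_rows", "data": {
  "motion": "1 0 0 0.6 0; 1 0 0 1.2 0; 1 0 0 1.6 0; 1 0 0 2 0; 1 0 0 2.2 0"
}}

```text
clock: 2.75
eef_pos: [0.5126, 0.1963, 0.0543]
tool_rot: [0.172, 0.985, 0.0, 0.0]
ft_force: [-0.7, 0.2, 0.5]
grip_width: -0.0003
grasp_force: 0.0
```

Request:
{"op": "send_rows", "data": {
  "motion": "1 0 0 0.2 0; 1 0 0 0.4 0; 1 0 0 0.6 0; 1 0 0 0.7 0; 1 0 0 0.7 0"
}}

```text
clock: 3.25
eef_pos: [0.5127, 0.1963, 0.0475]
tool_rot: [0.172, 0.985, 0.0, 0.0]
ft_force: [-0.8, -1.2, 3.9]
grip_width: 0.0002
grasp_force: 1.6
```

Request:
{"op": "send_rows", "data": {
  "motion": "1 0 0 0.1 0; 1 0 0 0.2 0; 1 0 0 0.3 0; 1 0 0 0.3 0"
}}

```text
clock: 3.65
eef_pos: [0.5127, 0.1963, 0.0444]
tool_rot: [0.172, 0.985, 0.0, 0.0]
ft_force: [-0.1, -0.8, 3.2]
grip_width: -0.0001
grasp_force: 2.3
```

Request:
{"op": "send_rows", "data": {
  "motion": "1 0 0 0.05 0; 1 0 0 0.1 0; 1 0 0 0.1 0; 1 0 0 0.1 0"
}}

```text
clock: 4.05
eef_pos: [0.5127, 0.1963, 0.044]
tool_rot: [0.172, 0.985, 0.0, 0.0]
ft_force: [-1.4, -1.7, 7.9]
grip_width: -0.0002
grasp_force: 4.1
```

Request:
{"op": "send_rows", "data": {
  "motion": "1 0 0 -1 0; 1 0 0 -2.5 0; 1 0 0 -4.5 0; 1 0 0 -5 0; 1 0 0 -5 0"
}}

```text
clock: 4.55
eef_pos: [0.5131, 0.1966, 0.094]
tool_rot: [0.172, 0.985, 0.001, 0.001]
ft_force: [-0.2, 0.4, -0.7]
grip_width: 0.0
grasp_force: 0.0
```

Request:
{"op": "send_rows", "data": {
  "motion": "1 2.4 -1.2 0 0; 1 4.8 -2.4 0 0; 1 7.2 -3.5 0 0; 1 7.2 -3.5 0 0; 1 7.2 -3.5 0 0"
}}

```text
clock: 5.05
eef_pos: [0.4324, 0.1876, 0.0927]
tool_rot: [0.171, 0.985, -0.0, -0.0]
ft_force: [0.9, -0.2, -0.3]
grip_width: -0.0001
grasp_force: 0.0
```

```bash
python3 - <<'E'
from fit import *
o=bot.get_obs(); im=vision.camera("wrist"); s=vision.camera("side"); cv2.imwrite("pics/w2.png",np.vstack([im[200:],cv2.resize(s[150:270,180:340],(560,420))])[:600,:,::-1])
print(o["eef_pos"].round(4),o["ft_force"].round(2),o["clock"])
E
```

```text
[0.4324 0.1876 0.0927] [ 0.94 -0.17 -0.27] 5.05
```

View pics/w2.png

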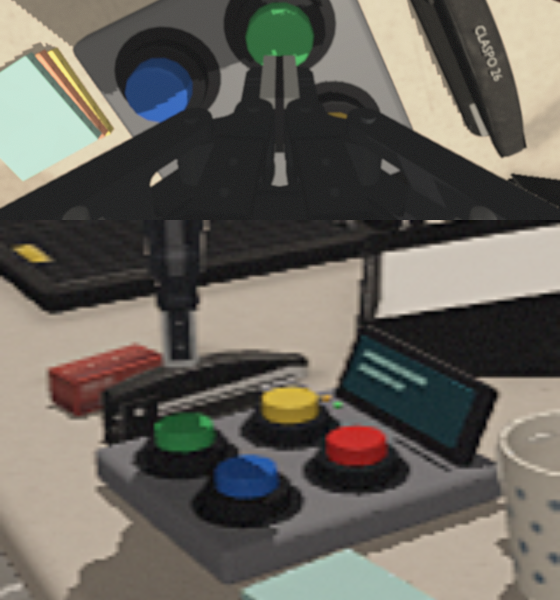

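The picture shows all four caps standing up. The fingertips are over the green cap and the neighbouring objects have not moved. Now I'll press green.

Request:
{"op": "send_rows", "data": {
  "motion": "1 0 0 1.5 0; 1 0 0 2.7 0; 1 0 0 3.4 0; 1 0 0 3.8 0; 1 0 0 3.9 0"
}}

```text
clock: 5.65
eef_pos: [0.4331, 0.1877, 0.0539]
tool_rot: [0.172, 0.985, -0.0, -0.0]
ft_force: [0.6, 0.1, -0.2]
grip_width: 0.0001
grasp_force: 0.0
```

Request:
{"op": "send_rows", "data": {
  "motion": "1 0 0 0.2 0; 1 0 0 0.4 0; 1 0 0 0.6 0; 1 0 0 0.8 0; 1 0 0 0.8 0"
}}

```text
clock: 6.15
eef_pos: [0.4335, 0.1879, 0.0467]
tool_rot: [0.172, 0.985, 0.0, 0.001]
ft_force: [0.7, -0.7, 3.6]
grip_width: 0.0003
grasp_force: 1.8
```

Request:
{"op": "send_rows", "data": {
  "motion": "1 0 0 0.1 0; 1 0 0 0.2 0; 1 0 0 0.3 0; 1 0 0 0.3 0"
}}

```text
clock: 6.55
eef_pos: [0.4336, 0.1879, 0.044]
tool_rot: [0.172, 0.985, 0.0, 0.001]
ft_force: [0.4, -0.8, 7.8]
grip_width: 0.0
grasp_force: 4.0
```

Green reached its stop as well: z is 0.044 and the force 7.8 N. Withdrawing.

Request:
{"op": "send_rows", "data": {
  "motion": "1 0 0 -1 0; 1 0 0 -3 0; 1 0 0 -6 0; 1 0 0 -10 0; 1 0 0 -12 0"
}}

```text
clock: 7.05
eef_pos: [0.4333, 0.188, 0.166]
tool_rot: [0.172, 0.985, 0.001, 0.001]
ft_force: [0.6, 0.3, 0.4]
grip_width: -0.0
grasp_force: 0.0
```

Request:
{"op": "send_rows", "data": {
  "motion": "1 0 0 0 0; 1 0 0 0 0; 1 0 0 0 0; 1 0 0 0 0"
}}

```text
clock: 7.45
eef_pos: [0.4317, 0.1872, 0.1617]
tool_rot: [0.172, 0.985, -0.001, -0.002]
ft_force: [-0.3, 0.2, 0.1]
grip_width: -0.0001
grasp_force: 0.0
```

```bash
python3 - <<'E'
from fit import *
a=cv2.imread("pics/side.png")[:,:,::-1]; s=vision.camera("side"); cv2.imwrite("pics/s3.png",np.hstack([cv2.resize(x[150:320,170:430],(400,262)) for x in (a,s)])[:,:,::-1])
print(bot.get_obs()["eef_pos"])
E
```

```text
[0.43195284 0.18730466 0.16191796]
```

View pics/s3.png

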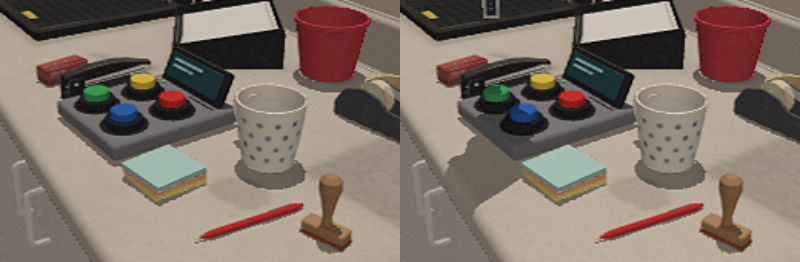

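Compared with the starting view, all four caps are up, every loose thing is where it was, and the gripper is clear.

```bash
python3 -c "
from workcell import workorder
print(workorder.job_done())"
```

```text
the job is handed in; nothing more can be done
None
```

I pressed yellow and then green down to their stops with about 8 N each; all the buttons came back up, nothing around the terminal moved, and I handed the job in (no verdict was returned).

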